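# Sort reagent bottles, vials and a cap into their trays

## Task

Tidy the mixed glassware in front of you: stand the two larger white reagent bottles upright in the tray with the two large square bays, one in each bay, stand the two small white vials upright in the tray with the two small square bays, one in each bay, and lay the loose orange screw cap flat in the round dish. Leave the filled petri dish and the yellow tape roll where they lie.

Things in the scene. Friction and masses are not known exactly. Their poses are not given: they have to be found in the camera images.
- bottle_a_mid (a point): First of two alike: large of the two sizes of white reagent bottle, closed, standing upright: body a round cylinder 42 mm across up to about 50 mm, narrowing to a white screw cap 32 mm across (from 53 mm up); 68 mm tall. The point is at its centre, 34 mm above its base; z is up along the bottle. Grip it sideways high up, at cap and shoulder, so that the fingers stay above the tray walls.
- bottle_b_mid (a point): Second of two alike: large of the two sizes of white reagent bottle, closed, standing upright: body a round cylinder 42 mm across up to about 50 mm, narrowing to a white screw cap 32 mm across (from 53 mm up); 68 mm tall. The point is at its centre, 34 mm above its base; z is up along the bottle. Grip it sideways high up, at cap and shoulder, so that the fingers stay above the tray walls.
- vial_a_mid (a point): First of two alike: small white reagent vial, closed, standing upright: body 24 mm across up to about 30 mm, white cap 18 mm across; 39 mm tall. The point is at its centre, 19.5 mm above its base; z is up along the vial. Grip it sideways near its top, so that the fingers stay above the tray walls.
- vial_b_mid (a point): Second of two alike: small white reagent vial, closed, standing upright: body 24 mm across up to about 30 mm, white cap 18 mm across; 39 mm tall. The point is at its centre, 19.5 mm above its base; z is up along the vial. Grip it sideways near its top, so that the fingers stay above the tray walls.
- screw_cap_mid (a point): orange round screw cap of a tube, lying flat and open side up: 28 mm across, 11 mm high. The point is at its centre, 5.5 mm above its underside; z is up. It is gripped across its outside.
- bottle_tray: grey rectangular tray with the two large square bays, fixed to the bench, 70 x 136 mm, walls 24 mm high and 4 mm thick, floor 4 mm thick. Origin at the centre of its underside, on the bench; y is its long direction, z up. The two bays, 62 x 62 mm inside, lie side by side along y with centres at y = +33 and -33 mm, x = 0.
- vial_tray: grey rectangular tray with the two small square bays, fixed to the bench, 48 x 92 mm, walls 13 mm high and 4 mm thick, floor 4 mm thick. Origin at the centre of its underside, on the bench; y is its long direction, z up. The two bays, 40 x 40 mm inside, lie side by side along y with centres at y = +22 and -22 mm, x = 0.
- cap_dish: grey round open dish, fixed to the bench, 144 mm across at the rim and 132 mm at the foot, 18 mm high, walls 4 mm and floor 4 mm thick. Origin at the centre of its underside, on the bench; z is up.
- petri_dish_mid (a point): bystander, to be left where it is: loose round clear dish with cream-coloured filling, 61 mm across and 15 mm high, lying flat. The point is at its centre, 7.5 mm above its underside.
- tape_roll_mid (a point): bystander, to be left where it is: loose roll of yellow tape, 60 mm across and 13 mm high, lying flat. The point is at its centre, 6.5 mm above its underside.
Not all that is in view belongs to the job. Leave any black or blue look-alike of the part that bears vial_b_mid alone.

How it is judged:
By the outcome, as a careful person would: the job done as asked, in the order asked, and still so for the second after the job is handed in, with the robot touching nothing.
It also fails if it takes over 128 s, if anything falls off the work surface, if the arm or the gripper's body presses on something with over 40 N, if the wrist force passes 120 N, or if a joint passes its speed limit or range.

## Robot

A 6-joint arm with a two-finger parallel gripper is mounted at the origin on a cart in front of the work surface, level with it; the furniture and walls round the work are solid. World frame = base frame: x ahead of the robot, y to its left, z up, the work surface at z = 0. Lengths are in m, angles in rad, forces in N, time in s.
With the tool pointing down it reaches from about 0.225 to 0.725 m from the base axis. Payload 3.1 kg.
Tool frame: the origin (TCP) lies at the very end of the fingers, on their centre line; the grasp point (between the pads) lies 19 mm behind it; z points along the fingers, y is the direction in which the jaws open and shut (so a half turn about z gives the same grasp; the last joint's range is limited). The gripper opens to 85 mm and grips with 20 to 120 N. Pads are 22 mm wide; open, the fingers measure 114 mm over their backs; the gripper's body (76 mm by 85 mm) begins 54 mm behind the grasp point. The pads swing forward as they close: fully open they stand 13 mm farther back than shut.
Start: joints at [-1.385, 0.048, 0.099, 1.622, 0, 1.443], TCP at [0.162, -0.499, 0.193] pointing down, gripper open.
Joint ranges: [-2.91, 2.91], [-0.99, 1.94], [-1.21, 1.42], [-2.12, 2.29], [-1.49, 1.47], [-3.14, 3.14]. Speed limits (rad/s): [2.79, 2.79, 3.14, 3.14, 3.14, 3.14].

## Interface

Orientations are given as [roll, pitch, yaw] about the fixed x, y, z axes, in that order (R = Rz(yaw) Ry(pitch) Rx(roll)).
In Python, from rig import bot gives the robot as it stands. The module is installed in compiled form; this text tells all that it offers.
- The arm moves only by the tool drive_tool, never from a script. Its argument "increments" is a list of rows, each an object with "jaw": the closure, from 0 (fully open) to 1 (shut); "delta_pos": the shift along the world's x, y, z in cm, a list of three; "twist": the turn about the world's z in degrees. A call has 1 to 20 rows; each row is the pose to reach, as a shift and turn from the pose measured when the call began; what a row does not reach only later rows make up. A row lasts 1/8 s, in which the tool goes at most 62.5 mm and 10.7 degrees, less where a joint would pass 70% of its speed; a pose out of reach is approached as far as the arm can. A call with a gripper value outside its range is refused whole. The fingers move at their own pace and stop on an object; the grip force is fixed at half the most. Time passes only in rows, so rows that repeat a pose let the fingers close. It gives the time, the measured TCP pose, the force and the opening at its end, in the units of the state.
- bot.state(): the state, without advancing time (a new reading comes with each control period).
- bot.grab_frame(name): name is "scene" or "top"; returns a dict with "image" (400x640x3 uint8, red, green, blue), "z_map" (400x640 float32, m along the optical axis (not along the pixel's ray), 0 where there is no reading), "fov_y" (degrees; the focal length in pixels is half the picture's height over the tangent of half this angle, whatever the lens; pixels are square), "cx", "cy" (the principal point, pixels), "k1" (the pictures are not rectified: a ray, as slopes to the right and down, at radius r is drawn at 1 + k1 r^2 times it, then the intrinsics apply), "rvec" (rotation vector, rad) and "tvec" (3), from world to camera coordinates, as OpenCV has them. Camera axes: x right, y down, z forward; pixel columns grow to the right and rows downward; lengths in m; the calibration is good to about 2 mm. A picture is of the moment at which its call begins.
- bot.finish_job(): hands the job in, once; it reports no verdict.
The state is a dict: "t": time; "joints": joint angles; "joint_velocities": joint speeds; "joint_torque": joint torques, N m; "ee_pos": TCP position; "eef_rot": TCP orientation; "contact_force": force on the tool from outside, world axes, zero at the start; "ft_torque": the same for the moment, N m; "opening": opening from 0.0 (shut) to 1.0 (fully open).
Only numpy, scipy, OpenCV 4.12 (cv2) and the standard library are available. Lean on these libraries where they do the work, as an engineer would, in place of code of your own. Each camera call takes 0.05 s, during which the arm holds its last target. There are 200 camera calls.

## Working session

There is one attempt and no reset: what is moved stays moved. The work goes in short steps, Python scripts to look and compute and a tool call to move; the robot and the scene stay as the last step left them, time stands still between calls to the robot, and variables do not carry over. Pictures are saved under pics/ and viewed, about 12 in all and at most 16, crops included, and the job is handed in when it is done.

Besides the shell and the picture viewer there is one more tool, called after "Emit:" as name(argument=value, ...), one argument or row to a line, values as JSON. drive_tool: Moves the arm, as the interface text tells. Its arguments: {"type":"object","properties":{"increments":{"type":"array"}},"required":["increments"]}

```bash
mkdir -p pics; cat > h.py <<'E'
import numpy as np, cv2
from rig import bot
def K(f):
    F=f["image"].shape[0]/2/np.tan(np.radians(f["fov_y"])/2); return F
def world(f):
    F=K(f); h,w=f["z_map"].shape
    v,u=np.mgrid[:h,:w].astype(float)
    xd=(u-f["cx"])/F; yd=(v-f["cy"])/F
    x,y=xd.copy(),yd.copy()
    for _ in range(20):
        s=1+f["k1"]*(x*x+y*y); x,y=xd/s,yd/s
    z=f["z_map"]; P=np.stack([x*z,y*z,z],-1)
    R=cv2.Rodrigues(np.array(f["rvec"],float))[0]
    W=(P-np.array(f["tvec"]).reshape(3))@R
    W[z==0]=np.nan
    return W
def save(img,n): cv2.imwrite("pics/"+n,img[...,::-1])
E
python3 - <<'E'
from h import *
s=bot.state(); print(s["t"],s["ee_pos"],s["eef_rot"])
for n in("scene","top"):
    f=bot.grab_frame(n); save(f["image"],n+"0.png"); np.savez(n+"0.npz",W=world(f),I=f["image"])
    R=cv2.Rodrigues(np.array(f["rvec"],float))[0]; print(n,-R.T@np.array(f["tvec"]).reshape(3),f["k1"],f["fov_y"])
E
```

```text
0.0 [ 0.16189521 -0.49864702  0.19160522] [-3.13920250e+00 -3.16811649e-04  3.13774524e-01]
scene [0.02932569 0.86058908 0.81041539] 0.055306719742061264 43.06214902244463
top [ 0.32176403 -0.01689904  1.09445484] -0.06605674201980366 57.57043327781736
```

View pics/scene0.png

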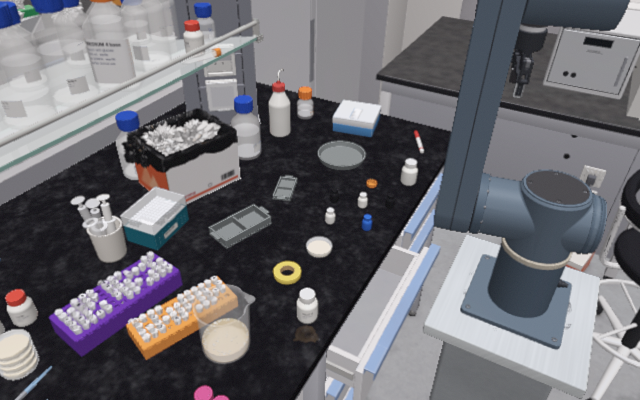

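View pics/top0.png

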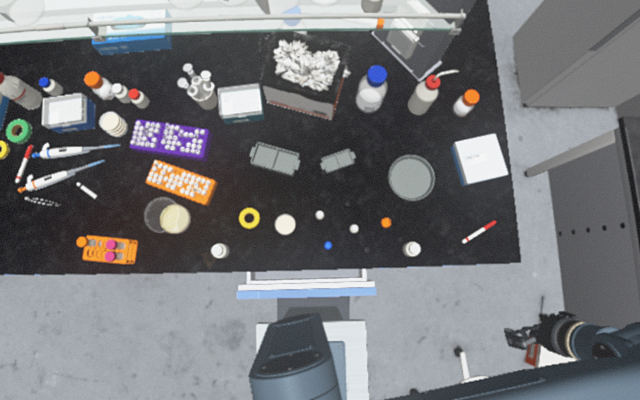

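The scene view shows two white bottles at (409,172) and (307,306), white vials at (330,215) and (363,200), and a blue look-alike at (367,222), which I leave alone. The orange cap is at (372,183). In the top view the bottles are at (412,248) and (219,250), the vials at (319,215) and (353,229), and the blue one at (328,245). The cap is at (386,222), the dish at (411,177), the bottle tray at (275,158) and the vial tray at (338,161).

```bash
python3 - <<'E'
from h import *
d=np.load("top0.npz"); W,I=d["W"],d["I"]; 
s=np.load("scene0.npz")["W"]
def obj(n,u,v,r,lo,hi):
    P=W[v-r:v+r+1,u-r:u+r+1].reshape(-1,3); P=P[(P[:,2]>lo)&(P[:,2]<hi)]
    if len(P)<3: print(n,len(P));return
    (cx,cy),(a,b),t=cv2.minAreaRect(P[:,:2].astype(np.float32))
    c=np.array([cx,cy])
    # scene points around
    Q=s.reshape(-1,3); Q=Q[(np.hypot(*(Q[:,:2]-c).T)<.0027*r)&(Q[:,2]>lo)&(Q[:,2]<hi)]
    print(n,len(P),"rect",np.round([cx,cy,a,b,t],4),"med",np.round(np.median(P,0),4),"zmax",P[:,2].max().round(4),"| scene",len(Q),(np.round([*cv2.minAreaRect(Q[:,:2].astype(np.float32))[0],*Q.max(0),*Q.min(0)],4) if len(Q)>3 else''))
obj("botL",219,250,12,.056,.08);obj("botR",412,248,12,.056,.08)
obj("vial1",319,215,8,.03,.05);obj("vial2",353,229,8,.03,.05);obj("blue",328,245,8,.03,.05)
obj("cap",386,222,9,.005,.03)
obj("dish",411,177,30,.013,.03)
obj("btray",275,158,32,.015,.03);obj("vtray",338,161,22,.008,.02)
obj("petri",285,224,14,.01,.03);obj("tape",249,218,14,.008,.03)
for p in[(100,300),(240,225),(450,250)]: print("bench",W[p[1],p[0]])
# obstacles higher than 0.03 within reach
m=(W[...,2]>.03)&(W[...,0]>.1)&(W[...,0]<.62)&(abs(W[...,1])<.5)
for x in np.arange(.2,.62,.04):
  print(round(x,2),' '.join('%3d'%(100*max([0,*W[m&(abs(W[...,0]-x)<.02)&(abs(W[...,1]-y)<.02)][:,2]])) for y in np.arange(.44,-.45,-.04)))
big=lambda a,n:save(cv2.resize(a,None,fx=3,fy=3,interpolation=cv2.INTER_CUBIC),n)
big(I[130:270,200:450],"crop1.png")
E
```

```text
botL 91 rect [3.63800e-01 2.58400e-01 2.70000e-02 2.71000e-02 4.21938e+01] med [0.3632 0.2577 0.0654] zmax 0.0703 | scene 205 [0.364  0.2614 0.3801 0.2772 0.0715 0.3496 0.2455 0.0561]
botR 99 rect [ 3.54500e-01 -2.99200e-01  2.89000e-02  2.83000e-02  8.79878e+01] med [ 0.3543 -0.2978  0.0653] zmax 0.0702 | scene 92 [ 0.3554 -0.2969  0.37   -0.2786  0.071   0.3402 -0.3134  0.0562]
vial1 28 rect [ 4.63600e-01 -3.32000e-02  1.47000e-02  1.52000e-02  8.80516e+01] med [ 0.4637 -0.0345  0.037 ] zmax 0.04 | scene 43 [ 0.463  -0.0306  0.4715 -0.0217  0.0422  0.4548 -0.0382  0.03  ]
vial2 32 rect [ 0.42   -0.1345  0.0154  0.0153  1.6523] med [ 0.4198 -0.134   0.0364] zmax 0.0405 | scene 35 [ 0.4204 -0.1313  0.4284 -0.1229  0.0409  0.4122 -0.1398  0.0308]
blue 28 rect [ 3.72500e-01 -5.53000e-02  1.43000e-02  1.43000e-02  4.32656e+01] med [ 0.3714 -0.0554  0.0373] zmax 0.0415 | scene 41 [ 0.3727 -0.0529  0.3804 -0.044   0.0421  0.3649 -0.0607  0.0302]
cap 18 rect [ 4.36800e-01 -2.33500e-01  2.48000e-02  2.47000e-02  8.67945e+01] med [ 0.4367 -0.2365  0.0078] zmax 0.0106 | scene 45 [ 0.438  -0.2
[... 1430 characters left out ...]
  0   5   4   0   0   0
0.36   0   0   0   0   7   6   0   0   0   0   0   0   4   3   0   4   0   0   7   6   0   0   0
0.4  11  12  11   0   4   4   0   0   0   0   0   0   3   0   3   3   0   0   0   0   0   0   0
0.44  11  11  12   0   0   0   0   0   0   0   0   0   3   0   4   3   0   0   0   0   0   0   0
0.48  12  11  12   0   0   0   0   0   0   0   0   0   3   0   4   0   0   0   0   0   0   0   0
0.52  11  11  11   4   3   0   0   0   0   0   0   0   0   0   4   0   0   0   0   0   0   0   0
0.56   4   4   4   4   4   0   0   0   0   0   0   0   0   0   0   0   0   0   0   0   0   0   0
0.6   4   4   4   4   0   0   0   0   0   0   0   0   0   0   0   0   0   0   0   0   0   0   0
```

View pics/crop1.png

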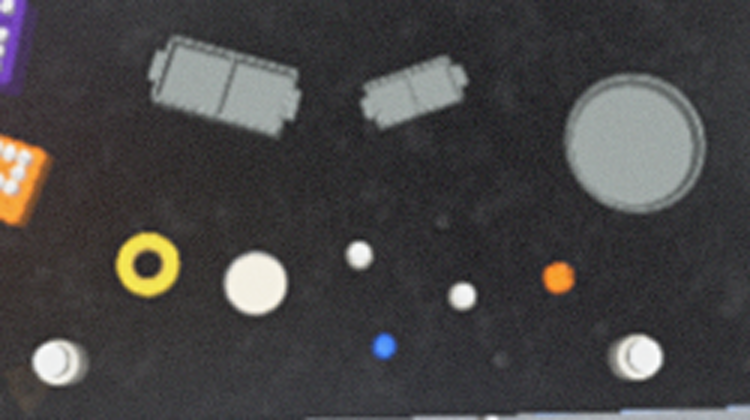

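The crop confirms two white bottles, two white vials at (359,255) and (462,296), and a blue vial at (384,346) that stays. The tray bays and dish are clear. The jaw axis should lie across each tray's long side, so yaw is 72° for the bottle tray and about 108.5° for the vial tray. I'll start with the right bottle.

```bash
python3 - <<'E'
from h import *
for n in("top0.npz","scene0.npz"):
  W=np.load(n)["W"]; m=(W[...,2]>.03)
  for x in np.arange(.62,.9,.04):
    print(round(x,2),' '.join('%3d'%(100*max([0,*W[m&(abs(W[...,0]-x)<.02)&(abs(W[...,1]-y)<.02)][:,2]])) for y in np.arange(.28,-.45,-.04)))
E
```

```text
0.62   0   0   0   0   0   0   0   0   0   0   0   0   0   0   0   0   0   0   5
0.66   0   0   0   0   0   0   0   0   0   0   0   0   0   0   0   0   0   0   5
0.7   0   0   0   0   0   0   0   0   0   0   0   0   0   0   0   0   0   0   0
0.74   4   0   0   0   0   0   0   0   0   0   0   0   0   0   0   0   0   0   0
0.78   0   7   7   7   7   0  15  15  16  16   0  11  12  10   0  11  16  11   0
0.82   8   7   8   7  15  15  16  17  17  16  15  17  18  17   0  16  20  19  17
0.86  14   8   7   7  15  15  17  18  17  15  16  17  18  17   0   0  11   0   0
0.9  33  33  33  33  33  36  33  33  33  33  33  33  33  33  33  33  37  36   0
0.62   0   0   0   0   0   0   0   0   0   0   0   0   0   0   0   0   0   0   5
0.66   0   0   0   0   0   0   0   0   0   0   0   0   0   0   0   0   0   0   5
0.7   0   0   0   0   0   0   0   0   0   0   0   0   0   0   0   0   0   0   0
0.74   0   0   0   0   0   0   0   0   0   0   0   0   0   0   0   0   0   0   0
0.78   7   8   8   8   7   0  15  15  16  16   0  11  12  10   0  12  17   0   0
0.82   8   8   8   7  16  16  16  17  17  16   0  18  18  18   0  16  20  20   0
0.86  14   7   8   8  15  15  17  18  17  16  16  18  18  18   0   5  11   0   0
0.9  33  33  33  33  33  43  33  33  33  33  33  33  33  33  33  33  39  33   0
```

Emit:
drive_tool(
  increments=[
    {"jaw": 0, "delta_pos": [3, 3, 0], "twist": 9},
    {"jaw": 0, "delta_pos": [6, 6.2, 0], "twist": 18},
    {"jaw": 0, "delta_pos": [9, 9.4, 0], "twist": 27},
    {"jaw": 0, "delta_pos": [12, 12.6, 0], "twist": 36},
    {"jaw": 0, "delta_pos": [15, 15.8, 0], "twist": 45},
    {"jaw": 0, "delta_pos": [18, 19, -2], "twist": 54},
    {"jaw": 0, "delta_pos": [19.3, 20.1, -5], "twist": 54},
    {"jaw": 0, "delta_pos": [19.3, 20.1, -5], "twist": 54},
    {"jaw": 0, "delta_pos": [19.3, 20.1, -5], "twist": 54},
    {"jaw": 0, "delta_pos": [19.3, 20.1, -5], "twist": 54},
  ],
)

```text
t: 1.35
ee_pos: [0.3549, -0.2991, 0.1432]
eef_rot: [-3.141, 0.001, 1.255]
contact_force: [1.2, -0.0, 0.3]
opening: 0.999
```

Emit:
drive_tool(
  increments=[
    {"jaw": 0, "delta_pos": [0, 0.1, -3], "twist": 0},
    {"jaw": 0, "delta_pos": [0, 0.1, -6], "twist": 0},
    {"jaw": 0, "delta_pos": [0, 0.1, -8.5], "twist": 0},
    {"jaw": 0, "delta_pos": [0, 0.1, -10.3], "twist": 0},
    {"jaw": 0, "delta_pos": [0, 0.1, -11.3], "twist": 0},
    {"jaw": 0, "delta_pos": [0, 0.1, -11.3], "twist": 0},
    {"jaw": 0.3, "delta_pos": [0, 0.1, -11.3], "twist": 0},
    {"jaw": 0.5, "delta_pos": [0, 0.1, -11.3], "twist": 0},
    {"jaw": 0.7, "delta_pos": [0, 0.1, -11.3], "twist": 0},
    {"jaw": 1, "delta_pos": [0, 0.1, -11.3], "twist": 0},
    {"jaw": 1, "delta_pos": [0, 0.1, -11.3], "twist": 0},
    {"jaw": 1, "delta_pos": [0, 0.1, -11.3], "twist": 0},
    {"jaw": 1, "delta_pos": [0, 0.1, -11.3], "twist": 0},
    {"jaw": 1, "delta_pos": [0, 0.1, -10.5], "twist": 0},
    {"jaw": 1, "delta_pos": [0, 0.1, -8], "twist": 0},
    {"jaw": 1, "delta_pos": [0, 0.1, -5], "twist": 0},
    {"jaw": 1, "delta_pos": [0, 0.1, -2], "twist": 0},
    {"jaw": 1, "delta_pos": [0, 0.1, -1], "twist": 0},
    {"jaw": 1, "delta_pos": [0, 0.1, -1], "twist": 0},
  ],
)

```text
t: 3.72
ee_pos: [0.3553, -0.2986, 0.1338]
eef_rot: [3.14, 0.002, 1.255]
contact_force: [-0.7, -0.3, -0.7]
opening: -0.003
```

```bash
python3 - <<'E'
from h import *
f=bot.grab_frame("scene"); save(cv2.resize(f["image"][110:260,300:500],None,fx=3,fy=3),"g1.png"); s=bot.state(); print(s["joints"])
E
```

```text
[-8.42667170e-01 -1.17945171e-01 -1.81693630e-01  1.50721548e+00
 -1.12710788e-03  1.04428123e+00]
```

View pics/g1.png

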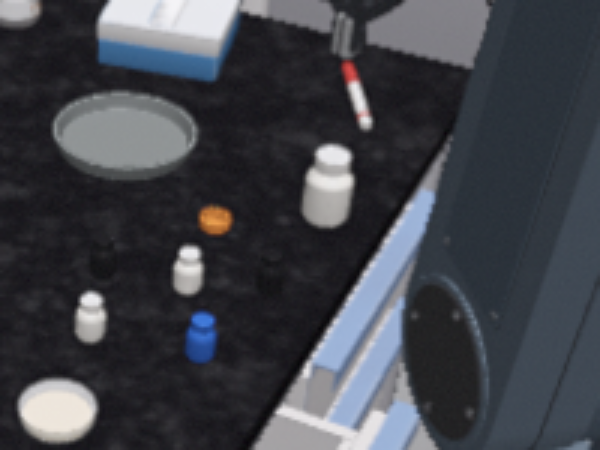

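The grasp missed. The bottle still stands at crop (328,190) and the shut jaw is above it, probably because I lifted before the fingers had closed. The crop also shows two black look-alike vials at (103,258) and (270,270), which I'll leave. I'll check that the bottle hasn't shifted, then retry with a separate closing step.

```bash
cat >> h.py <<'E'
def loc(c,lo,hi,r=.03):
    for n in("top","scene"):
        Q=world(bot.grab_frame(n)).reshape(-1,3); Q=Q[(np.hypot(*(Q[:,:2]-np.array(c)).T)<r)&(Q[:,2]>lo)&(Q[:,2]<hi)]
        if len(Q)>3: print(n,len(Q),np.round([*cv2.minAreaRect(Q[:,:2].astype(np.float32))[0],Q[:,2].max()],4))
        else: print(n,len(Q))
E
python3 -c "
from h import *
loc((.355,-.298),.056,.075)"
```

```text
top 99 [ 0.3545 -0.2985  0.0695]
scene 91 [ 0.3557 -0.2973  0.0717]
```

Emit:
drive_tool(
  increments=[
    {"jaw": 0, "delta_pos": [0, 0, 0], "twist": 0},
    {"jaw": 0, "delta_pos": [0, 0, 0], "twist": 0},
    {"jaw": 0, "delta_pos": [0, 0, 0], "twist": 0},
    {"jaw": 0, "delta_pos": [0, 0, 0], "twist": 0},
    {"jaw": 0, "delta_pos": [0, 0, 0], "twist": 0},
    {"jaw": 0, "delta_pos": [0, 0, 0], "twist": 0},
    {"jaw": 0, "delta_pos": [0, 0, 0], "twist": 0},
    {"jaw": 0, "delta_pos": [0, 0, 0], "twist": 0},
  ],
)

```text
t: 4.88
ee_pos: [0.3543, -0.2974, 0.1317]
eef_rot: [-3.139, -0.0, 1.255]
contact_force: [0.1, 0.2, -0.3]
opening: 0.999
```

Emit:
drive_tool(
  increments=[
    {"jaw": 0, "delta_pos": [0, 0, -3], "twist": 0},
    {"jaw": 0, "delta_pos": [0, 0, -6], "twist": 0},
    {"jaw": 0, "delta_pos": [0, 0, -8.5], "twist": 0},
    {"jaw": 0, "delta_pos": [0, 0, -10], "twist": 0},
    {"jaw": 0, "delta_pos": [0, 0, -10.4], "twist": 0},
    {"jaw": 0, "delta_pos": [0, 0, -10.4], "twist": 0},
    {"jaw": 0, "delta_pos": [0, 0, -10.4], "twist": 0},
  ],
)

```text
t: 5.75
ee_pos: [0.355, -0.2982, 0.0289]
eef_rot: [-3.141, 0.001, 1.255]
contact_force: [-0.1, 0.0, -0.4]
opening: 1.006
```

Emit:
drive_tool(
  increments=[
    {"jaw": 1, "delta_pos": [0, 0, 0], "twist": 0},
    {"jaw": 1, "delta_pos": [0, 0, 0], "twist": 0},
    {"jaw": 1, "delta_pos": [0, 0, 0], "twist": 0},
    {"jaw": 1, "delta_pos": [0, 0, 0], "twist": 0},
    {"jaw": 1, "delta_pos": [0, 0, 0], "twist": 0},
    {"jaw": 1, "delta_pos": [0, 0, 0], "twist": 0},
    {"jaw": 1, "delta_pos": [0, 0, 0], "twist": 0},
    {"jaw": 1, "delta_pos": [0, 0, 0], "twist": 0},
    {"jaw": 1, "delta_pos": [0, 0, 0], "twist": 0},
    {"jaw": 1, "delta_pos": [0, 0, 0], "twist": 0},
  ],
)

```text
t: 7.0
ee_pos: [0.3561, -0.3005, 0.033]
eef_rot: [3.138, 0.005, 1.254]
contact_force: [-3.2, 0.3, 13.6]
opening: -0.0
```

```bash
python3 - <<'E'
from h import *
for n,c in(("scene",(slice(90,250),slice(320,520))),("top",(slice(190,310),slice(340,500)))):
    f=bot.grab_frame(n)
    i=cv2.resize(f["image"][c],(600,480) if n=="scene" else (600,450),interpolation=cv2.INTER_CUBIC); save(i,"g2%s.png"%n)
a=[cv2.imread("pics/g2%s.png"%n) for n in("scene","top")]
cv2.imwrite("pics/g2.png",np.hstack([cv2.resize(x,(400,320)) for x in a]))
print({k:np.round(v,3) for k,v in bot.state().items()})
loc((.355,-.298),.045,.075,.04)
E
```

```text
{'t': np.float64(7.1), 'joints': array([-0.843, -0.087, -0.352,  1.299, -0.003,  1.044]), 'joint_velocities': array([ 0.002, -0.001,  0.   , -0.002, -0.001, -0.001]), 'joint_torque': array([ 4.8600e-01, -2.2092e+01,  2.6108e+01, -1.3280e+00,  4.9700e-01,
       -6.0000e-03]), 'ee_pos': array([ 0.356, -0.301,  0.033]), 'eef_rot': array([3.138, 0.005, 1.254]), 'contact_force': array([-2.888,  1.574, 14.341]), 'ft_torque': array([ 0.275,  0.684, -0.037]), 'opening': np.float64(0.002)}
top 61 [ 0.3611 -0.2921  0.0736]
scene 138 [ 0.3602 -0.2938  0.0745]
```

View pics/g2.png

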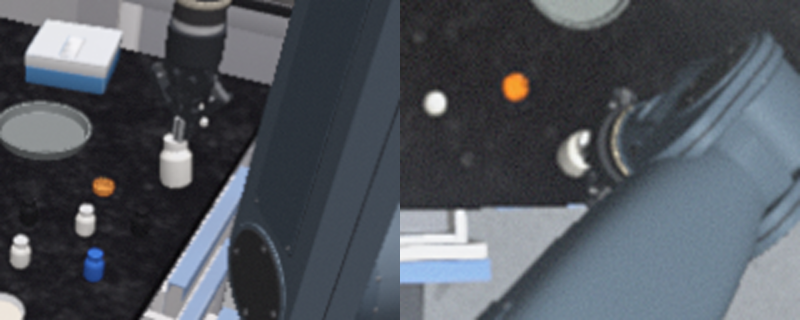

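```bash
cat >> h.py <<'E'
def proj(f,p):
    R=cv2.Rodrigues(np.array(f["rvec"],float))[0]; c=R@np.array(p)+np.array(f["tvec"]).reshape(3)
    x,y=c[:2]/c[2]; s=1+f["k1"]*(x*x+y*y); F=K(f); return np.array([f["cx"]+F*x*s,f["cy"]+F*y*s])
E
python3 - <<'E'
from h import *
f=bot.grab_frame("scene"); W=world(f)
x0,y0=380,110; i=cv2.resize(f["image"][y0:y0+90,x0:x0+80],None,fx=6,fy=6,interpolation=cv2.INTER_CUBIC).copy()
for p,c in((bot.state()["ee_pos"],(255,0,0)),(bot.state()["ee_pos"]+[0,0,.04],(0,255,0))):
    u=proj(f,p); print(u); cv2.circle(i,tuple(int(k) for k in (u-[x0,y0]+.5)*6),4,c,-1)
save(i,"g3.png")
P=W[y0:y0+90,x0:x0+80].reshape(-1,3)
d=f["image"][y0:y0+90,x0:x0+80].mean(-1).ravel()
P0=P[(P[:,2]>.03)&(np.hypot(P[:,0]-.356,P[:,1]+.3)<.05)]
for z in np.arange(.03,.17,.01):
    q=P0[abs(P0[:,2]-z)<.005]; print(round(z,3),len(q),np.round([q[:,0].min(),q[:,0].max(),q[:,1].min(),q[:,1].max()],3) if len(q) else'')
E
```

```text
[408.73528262 171.84270035]
[410.57670587 159.63351904]
0.03 26 [ 0.34   0.377 -0.302 -0.277]
0.04 57 [ 0.341  0.38  -0.3   -0.275]
0.05 64 [ 0.342  0.38  -0.31  -0.28 ]
0.06 34 [ 0.347  0.378 -0.303 -0.286]
0.07 37 [ 0.351  0.38  -0.308 -0.284]
0.08 26 [ 0.345  0.373 -0.303 -0.282]
0.09 37 [ 0.343  0.374 -0.301 -0.284]
0.1 35 [ 0.343  0.373 -0.301 -0.282]
0.11 30 [ 0.345  0.374 -0.295 -0.284]
0.12 64 [ 0.327  0.396 -0.306 -0.276]
0.13 92 [ 0.318  0.404 -0.319 -0.272]
0.14 89 [ 0.31   0.405 -0.32  -0.269]
0.15 90 [ 0.316  0.406 -0.316 -0.27 ]
0.16 89 [ 0.313  0.405 -0.311 -0.272]
0.17 113 [ 0.31   0.404 -0.309 -0.272]
```

View pics/g3.png

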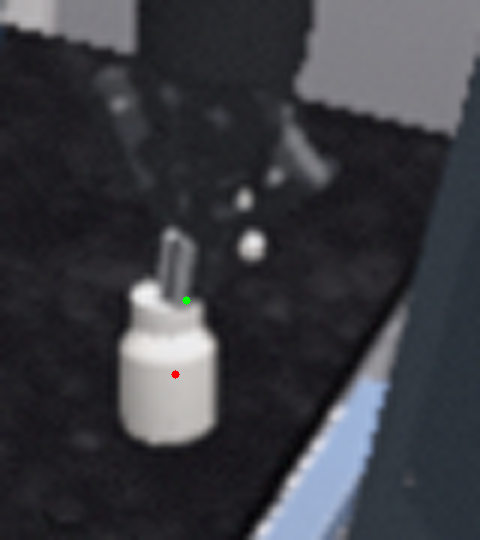

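The shut fingertips are pressing on the cap top at z≈0.07, though the reported TCP is 0.033. The real tips sit about 35–40 mm above the reported point. I'll lift clear and measure that offset in free space.

Emit:
drive_tool(
  increments=[
    {"jaw": 1, "delta_pos": [0, 0, 2], "twist": 0},
    {"jaw": 1, "delta_pos": [0, 0, 5], "twist": 0},
    {"jaw": 1, "delta_pos": [0, 0, 8], "twist": 0},
    {"jaw": 1, "delta_pos": [0, 4, 8], "twist": 0},
    {"jaw": 1, "delta_pos": [0, 8, 8], "twist": 0},
    {"jaw": 1, "delta_pos": [0, 8, 8], "twist": 0},
    {"jaw": 1, "delta_pos": [0, 8, 8], "twist": 0},
  ],
)

```text
t: 8.12
ee_pos: [0.3563, -0.2209, 0.113]
eef_rot: [3.137, 0.006, 1.255]
contact_force: [0.6, 0.1, -0.0]
opening: 0.001
```

```bash
python3 - <<'E'
from h import *
e=bot.state()["ee_pos"]; print(e)
f=bot.grab_frame("scene"); W=world(f); u=proj(f,e); print(u)
x0,y0=int(u[0])-45,int(u[1])-60; i=cv2.resize(f["image"][y0:y0+90,x0:x0+90],None,fx=6,fy=6,interpolation=cv2.INTER_CUBIC).copy()
for dz,c in((0,(255,0,0)),(.04,(0,255,0)),(.08,(0,0,255))):
    cv2.circle(i,tuple(int(k) for k in (proj(f,e+[0,0,dz])-[x0,y0]+.5)*6),4,c,-1)
save(i,"g4.png")
P=W.reshape(-1,3);P0=P[(P[:,2]>.05)&(np.hypot(P[:,0]-e[0],P[:,1]-e[1])<.035)]
for z in np.arange(.06,.26,.01):
    q=P0[abs(P0[:,2]-z)<.005]; print(round(z,3),len(q),np.round([q[:,0].min(),q[:,0].max(),q[:,1].min(),q[:,1].max()],3) if len(q) else'')
loc((.355,-.298),.056,.075)
E
```

```text
[ 0.35632062 -0.2209082   0.1130179 ]
[401.72278874 160.74355086]
0.06 0 
0.07 0 
0.08 0 
0.09 0 
0.1 0 
0.11 0 
0.12 0 
0.13 0 
0.14 0 
0.15 2 [ 0.352  0.353 -0.221 -0.215]
0.16 32 [ 0.345  0.371 -0.218 -0.205]
0.17 41 [ 0.343  0.372 -0.222 -0.206]
0.18 42 [ 0.344  0.374 -0.221 -0.204]
0.19 33 [ 0.346  0.373 -0.216 -0.203]
0.2 76 [ 0.324  0.39  -0.225 -0.194]
0.21 80 [ 0.331  0.391 -0.229 -0.195]
0.22 68 [ 0.33   0.391 -0.232 -0.197]
0.23 59 [ 0.334  0.379 -0.212 -0.194]
0.24 69 [ 0.329  0.389 -0.218 -0.193]
0.25 88 [ 0.331  0.39  -0.219 -0.194]
top 0
scene 92 [ 0.3548 -0.2973  0.0709]
```

View pics/g4.png

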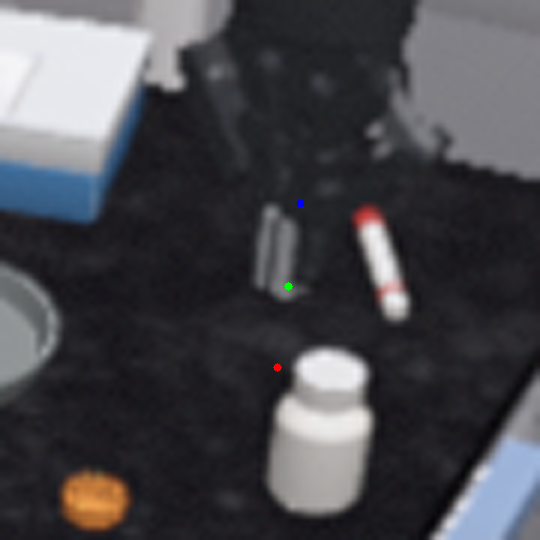

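The picture shows the shut tips at about (285,298), between the red mark (reported TCP) and the blue. Both the depth and the cap contact put the tips about 35 mm above the reported TCP, with xy good. I'll correct all heights by −35 mm.

Emit:
drive_tool(
  increments=[
    {"jaw": 0, "delta_pos": [-0.1, -4, 0], "twist": 0},
    {"jaw": 0, "delta_pos": [-0.1, -7.7, 0], "twist": 0},
    {"jaw": 0, "delta_pos": [-0.1, -7.7, 0], "twist": 0},
    {"jaw": 0, "delta_pos": [-0.1, -7.7, 0], "twist": 0},
    {"jaw": 0, "delta_pos": [-0.1, -7.7, 0], "twist": 0},
    {"jaw": 0, "delta_pos": [-0.1, -7.7, -3], "twist": 0},
    {"jaw": 0, "delta_pos": [-0.1, -7.7, -6], "twist": 0},
    {"jaw": 0, "delta_pos": [-0.1, -7.7, -9], "twist": 0},
    {"jaw": 0, "delta_pos": [-0.1, -7.7, -11], "twist": 0},
    {"jaw": 0, "delta_pos": [-0.1, -7.7, -11.8], "twist": 0},
    {"jaw": 0, "delta_pos": [-0.1, -7.7, -11.8], "twist": 0},
    {"jaw": 0, "delta_pos": [-0.1, -7.7, -11.8], "twist": 0},
  ],
)

```text
t: 9.78
ee_pos: [0.3559, -0.2989, -0.0039]
eef_rot: [3.136, 0.007, 1.254]
contact_force: [-0.5, 0.0, 0.5]
opening: 1.001
```

Emit:
drive_tool(
  increments=[
    {"jaw": 1, "delta_pos": [0, 0, 0], "twist": 0},
    {"jaw": 1, "delta_pos": [0, 0, 0], "twist": 0},
    {"jaw": 1, "delta_pos": [0, 0, 0], "twist": 0},
    {"jaw": 1, "delta_pos": [0, 0, 0], "twist": 0},
    {"jaw": 1, "delta_pos": [0, 0, 0], "twist": 0},
    {"jaw": 1, "delta_pos": [0, 0, 0], "twist": 0},
    {"jaw": 1, "delta_pos": [0, 0, 0], "twist": 0},
    {"jaw": 1, "delta_pos": [0, 0, 0], "twist": 0},
  ],
)

```text
t: 10.78
ee_pos: [0.3563, -0.2994, -0.0027]
eef_rot: [3.135, 0.007, 1.254]
contact_force: [-1.3, 1.1, 5.7]
opening: 0.44
```

Emit:
drive_tool(
  increments=[
    {"jaw": 1, "delta_pos": [0, 0, 1], "twist": 0},
    {"jaw": 1, "delta_pos": [0, 0, 3], "twist": 0},
    {"jaw": 1, "delta_pos": [0, 0, 6], "twist": 0},
    {"jaw": 1, "delta_pos": [0, 0, 9], "twist": 0},
    {"jaw": 1, "delta_pos": [2, 2.7, 10], "twist": 0},
    {"jaw": 1, "delta_pos": [4.5, 6, 10], "twist": 0},
    {"jaw": 1, "delta_pos": [7, 9.3, 10], "twist": 0},
    {"jaw": 1, "delta_pos": [9.5, 12.7, 10], "twist": 0},
    {"jaw": 1, "delta_pos": [12, 16, 10], "twist": 0},
    {"jaw": 1, "delta_pos": [14.5, 19.3, 10], "twist": 0},
    {"jaw": 1, "delta_pos": [17, 22.7, 10], "twist": 0},
    {"jaw": 1, "delta_pos": [19.5, 26, 10], "twist": 0},
    {"jaw": 1, "delta_pos": [22, 29.3, 10], "twist": 0},
    {"jaw": 1, "delta_pos": [24.5, 32.7, 10], "twist": 0},
    {"jaw": 1, "delta_pos": [26.5, 35.4, 10], "twist": 0},
    {"jaw": 1, "delta_pos": [27.5, 36.7, 9], "twist": 0},
    {"jaw": 1, "delta_pos": [27.5, 36.7, 8], "twist": 0},
    {"jaw": 1, "delta_pos": [27.5, 36.7, 8], "twist": 0},
    {"jaw": 1, "delta_pos": [27.5, 36.7, 8], "twist": 0},
  ],
)

```text
t: 13.15
ee_pos: [0.6305, 0.0664, 0.0771]
eef_rot: [3.136, 0.008, 1.252]
contact_force: [-1.0, 0.2, -1.3]
opening: 0.442
```

```bash
python3 - <<'E'
from h import *
e=bot.state()["ee_pos"]; print(e)
f=bot.grab_frame("scene"); W=world(f); save(f["image"],"p1.png")
for b in((.631,.068),(.651,.131)): print(proj(f,[*b,.004]))
x0,y0=180,110;save(cv2.resize(f["image"][y0:y0+150,x0:x0+200],None,fx=3,fy=3,interpolation=cv2.INTER_CUBIC),"p1.png")
P=W.reshape(-1,3);P0=P[(np.hypot(P[:,0]-e[0],P[:,1]-e[1])<.03)]
for z in np.arange(.04,.18,.01):
    q=P0[abs(P0[:,2]-z)<.005]; print(round(z,3),len(q),np.round([q[:,0].min(),q[:,0].max(),q[:,1].min(),q[:,1].max(),q[:,2].min()],3) if len(q) else'')
E
```

```text
[0.63051118 0.06639651 0.07710614]
[251.76481799 221.79898484]
[230.02486071 233.54160127]
0.04 0 
0.05 0 
0.06 0 
0.07 0 
0.08 12 [0.611 0.634 0.062 0.084 0.08 ]
0.09 62 [0.609 0.648 0.062 0.089 0.085]
0.1 57 [0.609 0.645 0.06  0.088 0.095]
0.11 58 [0.61  0.646 0.058 0.088 0.105]
0.12 50 [0.604 0.657 0.065 0.089 0.115]
0.13 75 [0.601 0.66  0.063 0.088 0.125]
0.14 62 [0.602 0.659 0.052 0.087 0.135]
0.15 84 [0.602 0.659 0.05  0.086 0.145]
0.16 34 [0.609 0.659 0.054 0.089 0.155]
0.17 32 [0.608 0.659 0.052 0.088 0.165]
```

View pics/p1.png

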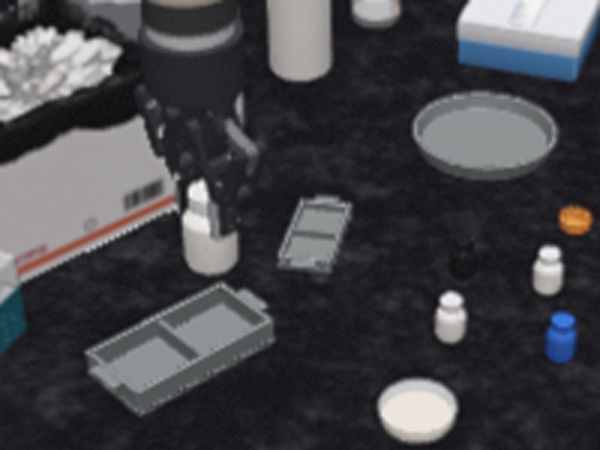

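The bottle hangs upright in the jaws at about (210,235) with its base at ee+0.002, and the near bay is centred under it. Lowering.

Emit:
drive_tool(
  increments=[
    {"jaw": 1, "delta_pos": [0.1, 0.1, -2.5], "twist": 0},
    {"jaw": 1, "delta_pos": [0.1, 0.1, -5], "twist": 0},
    {"jaw": 1, "delta_pos": [0.1, 0.1, -6.5], "twist": 0},
    {"jaw": 1, "delta_pos": [0.1, 0.1, -7.2], "twist": 0},
    {"jaw": 1, "delta_pos": [0.1, 0.1, -7.5], "twist": 0},
    {"jaw": 1, "delta_pos": [0.1, 0.1, -7.5], "twist": 0},
    {"jaw": 1, "delta_pos": [0.1, 0.1, -7.5], "twist": 0},
    {"jaw": 0.4, "delta_pos": [0.1, 0.1, -7.5], "twist": 0},
    {"jaw": 0.2, "delta_pos": [0.1, 0.1, -7.5], "twist": 0},
    {"jaw": 0, "delta_pos": [0.1, 0.1, -7.5], "twist": 0},
    {"jaw": 0, "delta_pos": [0.1, 0.1, -7.5], "twist": 0},
    {"jaw": 0, "delta_pos": [0.1, 0.1, -7.5], "twist": 0},
    {"jaw": 0, "delta_pos": [0.1, 0.1, -7.5], "twist": 0},
    {"jaw": 0, "delta_pos": [0.1, 0.1, -7.5], "twist": 0},
    {"jaw": 0, "delta_pos": [0.1, 0.1, -5], "twist": 0},
    {"jaw": 0, "delta_pos": [0.1, 0.1, -2], "twist": 0},
    {"jaw": 0, "delta_pos": [0.1, 0.1, 1], "twist": 0},
    {"jaw": 0, "delta_pos": [0.1, 0.1, 3], "twist": 0},
    {"jaw": 0, "delta_pos": [0.1, 0.1, 4], "twist": 0},
  ],
)

```text
t: 15.58
ee_pos: [0.6328, 0.0676, 0.1194]
eef_rot: [3.132, 0.007, 1.252]
contact_force: [0.8, -0.3, -1.2]
opening: 0.999
```

Emit:
drive_tool(
  increments=[
    {"jaw": 0, "delta_pos": [-4, 3, 0], "twist": 0},
    {"jaw": 0, "delta_pos": [-8, 6, 0], "twist": 0},
    {"jaw": 0, "delta_pos": [-12, 9, 0], "twist": 0},
    {"jaw": 0, "delta_pos": [-16, 12, 0], "twist": 0},
    {"jaw": 0, "delta_pos": [-20, 15, 0], "twist": 0},
    {"jaw": 0, "delta_pos": [-24, 17.5, 0], "twist": 0},
    {"jaw": 0, "delta_pos": [-26.8, 19.2, 0], "twist": 0},
    {"jaw": 0, "delta_pos": [-26.8, 19.2, -1], "twist": 0},
    {"jaw": 0, "delta_pos": [-26.8, 19.2, -2], "twist": 0},
    {"jaw": 0, "delta_pos": [-26.8, 19.2, -5], "twist": 0},
    {"jaw": 0, "delta_pos": [-26.8, 19.2, -8], "twist": 0},
    {"jaw": 0, "delta_pos": [-26.8, 19.2, -11], "twist": 0},
    {"jaw": 0, "delta_pos": [-26.8, 19.2, -12.3], "twist": 0},
    {"jaw": 0, "delta_pos": [-26.8, 19.2, -12.3], "twist": 0},
    {"jaw": 0, "delta_pos": [-26.8, 19.2, -12.3], "twist": 0},
  ],
)

```text
t: 17.45
ee_pos: [0.366, 0.2598, -0.0026]
eef_rot: [3.131, 0.005, 1.252]
contact_force: [0.4, -0.3, -0.1]
opening: 1.002
```

Emit:
drive_tool(
  increments=[
    {"jaw": 1, "delta_pos": [0, 0, 0], "twist": 0},
    {"jaw": 1, "delta_pos": [0, 0, 0], "twist": 0},
    {"jaw": 1, "delta_pos": [0, 0, 0], "twist": 0},
    {"jaw": 1, "delta_pos": [0, 0, 0], "twist": 0},
    {"jaw": 1, "delta_pos": [0, 0, 0], "twist": 0},
    {"jaw": 1, "delta_pos": [0, 0, 0], "twist": 0},
    {"jaw": 1, "delta_pos": [0, 0, 0], "twist": 0},
    {"jaw": 1, "delta_pos": [0, 0, 0], "twist": 0},
    {"jaw": 1, "delta_pos": [0, 0, 1], "twist": 0},
    {"jaw": 1, "delta_pos": [0, 0, 3], "twist": 0},
    {"jaw": 1, "delta_pos": [0, 0, 6], "twist": 0},
    {"jaw": 1, "delta_pos": [0, 0, 9], "twist": 0},
    {"jaw": 1, "delta_pos": [0, 0, 11], "twist": 0},
    {"jaw": 1, "delta_pos": [0, 0, 11], "twist": 0},
  ],
)

```text
t: 19.2
ee_pos: [0.3675, 0.2606, 0.1096]
eef_rot: [3.128, 0.002, 1.252]
contact_force: [-0.6, 0.4, -1.9]
opening: 0.432
```

```bash
python3 - <<'E'
from h import *
print("placed bottle near .631,.068"); loc((.631,.068),.058,.08)
loc(bot.state()["ee_pos"][:2],.07,.115,.03)
f=bot.grab_frame("scene");W=world(f).reshape(-1,3);e=bot.state()["ee_pos"]
q=W[(np.hypot(W[:,0]-e[0],W[:,1]-e[1])<.03)&(W[:,2]>.04)];print(e,np.sort(q[:,2])[:5])
save(f["image"][:,:480],"p2.png")
E
```

```text
placed bottle near .631,.068
top 93 [0.6326 0.0651 0.0749]
scene 130 [0.6318 0.0683 0.0755]
top 5 [0.3656 0.2436 0.1143]
scene 23 [0.3585 0.2705 0.1146]
[0.36501498 0.25932355 0.10591817] [0.10914876 0.10980193 0.11050307 0.11052175 0.11094888]
```

View pics/p2.png

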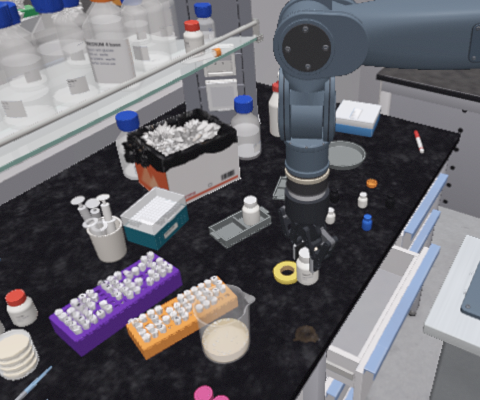

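Bottle one stands in its bay at (250,210) and bottle two is held at (306,265). Next I carry it to the other bay.

Emit:
drive_tool(
  increments=[
    {"jaw": 1, "delta_pos": [3, -1.4, 0], "twist": 0},
    {"jaw": 1, "delta_pos": [6, -2.7, 0], "twist": 0},
    {"jaw": 1, "delta_pos": [9, -4.1, 0], "twist": 0},
    {"jaw": 1, "delta_pos": [12, -5.5, 0], "twist": 0},
    {"jaw": 1, "delta_pos": [15, -6.8, 0], "twist": 0},
    {"jaw": 1, "delta_pos": [18, -8.1, 0], "twist": 0},
    {"jaw": 1, "delta_pos": [21, -9.5, 0], "twist": 0},
    {"jaw": 1, "delta_pos": [24, -10.9, 0], "twist": 0},
    {"jaw": 1, "delta_pos": [26.5, -12, -1], "twist": 0},
    {"jaw": 1, "delta_pos": [28.5, -12.9, -3], "twist": 0},
    {"jaw": 1, "delta_pos": [28.5, -12.9, -4], "twist": 0},
    {"jaw": 1, "delta_pos": [28.5, -12.9, -4], "twist": 0},
    {"jaw": 1, "delta_pos": [28.5, -12.9, -4], "twist": 0},
  ],
)

```text
t: 21.08
ee_pos: [0.6495, 0.1309, 0.0665]
eef_rot: [3.133, 0.007, 1.252]
contact_force: [0.4, -0.1, -0.6]
opening: 0.435
```

Emit:
drive_tool(
  increments=[
    {"jaw": 1, "delta_pos": [0.1, 0, -2.5], "twist": 0},
    {"jaw": 1, "delta_pos": [0.1, 0, -4.5], "twist": 0},
    {"jaw": 1, "delta_pos": [0.1, 0, -5.8], "twist": 0},
    {"jaw": 1, "delta_pos": [0.1, 0, -6.4], "twist": 0},
    {"jaw": 1, "delta_pos": [0.1, 0, -6.4], "twist": 0},
    {"jaw": 1, "delta_pos": [0.1, 0, -6.4], "twist": 0},
    {"jaw": 0.4, "delta_pos": [0.1, 0, -6.4], "twist": 0},
    {"jaw": 0.2, "delta_pos": [0.1, 0, -6.4], "twist": 0},
    {"jaw": 0, "delta_pos": [0.1, 0, -6.4], "twist": 0},
    {"jaw": 0, "delta_pos": [0.1, 0, -6.4], "twist": 0},
    {"jaw": 0, "delta_pos": [0.1, 0, -6.4], "twist": 0},
    {"jaw": 0, "delta_pos": [0.1, 0, -6.4], "twist": 0},
    {"jaw": 0, "delta_pos": [0.1, 0, -6.4], "twist": 0},
    {"jaw": 0, "delta_pos": [0.1, 0, -4], "twist": 0},
    {"jaw": 0, "delta_pos": [0.1, 0, -1], "twist": 0},
    {"jaw": 0, "delta_pos": [0.1, 0, 2], "twist": 0},
    {"jaw": 0, "delta_pos": [0.1, 0, 5], "twist": 0},
    {"jaw": 0, "delta_pos": [0.1, 0, 5], "twist": 0},
  ],
)

```text
t: 23.32
ee_pos: [0.6529, 0.1312, 0.1205]
eef_rot: [3.126, 0.004, 1.252]
contact_force: [0.4, 0.4, 0.2]
opening: 1.0
```

Emit:
drive_tool(
  increments=[
    {"jaw": 0, "delta_pos": [-4, -3.4, 0], "twist": 8},
    {"jaw": 0, "delta_pos": [-8, -6.8, 0], "twist": 16},
    {"jaw": 0, "delta_pos": [-12, -10.2, 0], "twist": 24},
    {"jaw": 0, "delta_pos": [-16, -13.6, 0], "twist": 32},
    {"jaw": 0, "delta_pos": [-19, -16.3, 0], "twist": 36.8},
    {"jaw": 0, "delta_pos": [-19, -16.3, -2], "twist": 36.8},
    {"jaw": 0, "delta_pos": [-19, -16.3, -4], "twist": 36.8},
    {"jaw": 0, "delta_pos": [-19, -16.3, -4], "twist": 36.8},
    {"jaw": 0, "delta_pos": [-19, -16.3, -4], "twist": 36.8},
  ],
)

```text
t: 24.45
ee_pos: [0.4628, -0.0317, 0.0804]
eef_rot: [3.127, 0.004, 1.895]
contact_force: [1.3, -0.2, 0.4]
opening: 0.999
```

```bash
python3 - <<'E'
from h import *
loc((.651,.131),.058,.08)
for n in("top0.npz","scene0.npz"):
    W=np.load(n)["W"].reshape(-1,3)
    for c in((.50,-.11),(.36,-.165),(.46,-.032),(.42,-.133)):
        q=W[(np.hypot(*(W[:,:2]-c).T)<.035)&(W[:,2]>.02)&(W[:,2]<.05)]
        print(n,c,len(q),np.round([*q.min(0),*q.max(0)],3) if len(q) else'')
e=bot.state()["ee_pos"];print(e)
E
```

```text
top 85 [0.6502 0.1284 0.0735]
scene 140 [0.6493 0.1322 0.0749]
top0.npz (0.5, -0.11) 45 [ 0.483 -0.126  0.021  0.504 -0.107  0.042]
top0.npz (0.36, -0.165) 50 [ 0.345 -0.179  0.021  0.366 -0.158  0.041]
top0.npz (0.46, -0.032) 46 [ 0.452 -0.044  0.02   0.472 -0.023  0.04 ]
top0.npz (0.42, -0.133) 46 [ 0.411 -0.146  0.02   0.432 -0.125  0.041]
scene0.npz (0.5, -0.11) 77 [ 0.482 -0.122  0.021  0.507 -0.097  0.042]
scene0.npz (0.36, -0.165) 75 [ 0.346 -0.171  0.02   0.367 -0.153  0.043]
scene0.npz (0.46, -0.032) 82 [ 0.451 -0.038  0.02   0.474 -0.017  0.042]
scene0.npz (0.42, -0.133) 73 [ 0.408 -0.14   0.02   0.431 -0.122  0.041]
[ 0.46358794 -0.03182661  0.08126309]
```

Both bottles are in place. Vial 2 has black look-alikes on both sides along the jaw line, so I'll pick it with the jaws only half open. First I take vial 1.

Emit:
drive_tool(
  increments=[
    {"jaw": 0.3, "delta_pos": [0, 0, -3], "twist": 0},
    {"jaw": 0.3, "delta_pos": [0, 0, -6], "twist": 0},
    {"jaw": 0.3, "delta_pos": [0, 0, -8.5], "twist": 0},
    {"jaw": 0.3, "delta_pos": [0, 0, -10], "twist": 0},
    {"jaw": 0.3, "delta_pos": [0, 0, -10.3], "twist": 0},
    {"jaw": 0.3, "delta_pos": [0, 0, -10.3], "twist": 0},
    {"jaw": 0.3, "delta_pos": [0, 0, -10.3], "twist": 0},
  ],
)

```text
t: 25.42
ee_pos: [0.4648, -0.0321, -0.0204]
eef_rot: [3.123, 0.006, 1.895]
contact_force: [0.6, 0.6, 0.1]
opening: 0.701
```

Emit:
drive_tool(
  increments=[
    {"jaw": 1, "delta_pos": [0, 0, 0], "twist": 0},
    {"jaw": 1, "delta_pos": [0, 0, 0], "twist": 0},
    {"jaw": 1, "delta_pos": [0, 0, 0], "twist": 0},
    {"jaw": 1, "delta_pos": [0, 0, 0], "twist": 0},
    {"jaw": 1, "delta_pos": [0, 0, 0], "twist": 0},
    {"jaw": 1, "delta_pos": [0, 0, 0], "twist": 0},
    {"jaw": 1, "delta_pos": [0, 0, 0], "twist": 0},
    {"jaw": 1, "delta_pos": [0, 0, 0], "twist": 0},
  ],
)

```text
t: 26.42
ee_pos: [0.4655, -0.0323, -0.0195]
eef_rot: [3.122, 0.007, 1.895]
contact_force: [-2.1, 0.2, 5.3]
opening: 0.229
```

Emit:
drive_tool(
  increments=[
    {"jaw": 1, "delta_pos": [0, 0, 1], "twist": 0},
    {"jaw": 1, "delta_pos": [0, 0, 3], "twist": 0},
    {"jaw": 1, "delta_pos": [0, 0, 6], "twist": 0},
    {"jaw": 1, "delta_pos": [2, -0.5, 8], "twist": 0},
    {"jaw": 1, "delta_pos": [5, -1.2, 8], "twist": 0},
    {"jaw": 1, "delta_pos": [8, -2, 8], "twist": 0},
    {"jaw": 1, "delta_pos": [11, -2.7, 8], "twist": 0},
    {"jaw": 1, "delta_pos": [14, -3.5, 8], "twist": 0},
    {"jaw": 1, "delta_pos": [16, -4, 7], "twist": 0},
    {"jaw": 1, "delta_pos": [16, -4, 6], "twist": 0},
    {"jaw": 1, "delta_pos": [16, -4, 5], "twist": 0},
    {"jaw": 1, "delta_pos": [16, -4, 5], "twist": 0},
    {"jaw": 1, "delta_pos": [16, -4, 5], "twist": 0},
  ],
)

```text
t: 28.05
ee_pos: [0.625, -0.0721, 0.0308]
eef_rot: [3.122, 0.007, 1.895]
contact_force: [0.1, 0.5, -0.9]
opening: 0.226
```

```bash
python3 - <<'E'
from h import *
s=bot.state();e=s["ee_pos"];print(e)
f=bot.grab_frame("scene");W=world(f).reshape(-1,3)
q=W[(np.hypot(W[:,0]-e[0],W[:,1]-e[1])<.02)&(W[:,2]>.025)];print(np.round(np.sort(q[:,2])[:5],4)); q=q[q[:,2]<.06];print(len(q),q.min(0),q.max(0))
u=proj(f,[.633,-.093,.03]).astype(int);print(u)
save(cv2.resize(f["image"][u[1]-50:u[1]+40,u[0]-60:u[0]+60],None,fx=6,fy=6,interpolation=cv2.INTER_CUBIC),"p3.png")
E
```

```text
[ 0.62497188 -0.07211128  0.03079921]
[0.0505 0.0513 0.052  0.0532 0.0532]
21 [ 0.61317772 -0.071235    0.05051431] [ 0.63326629 -0.05760984  0.05992294]
[284 181]
```

View pics/p3.png

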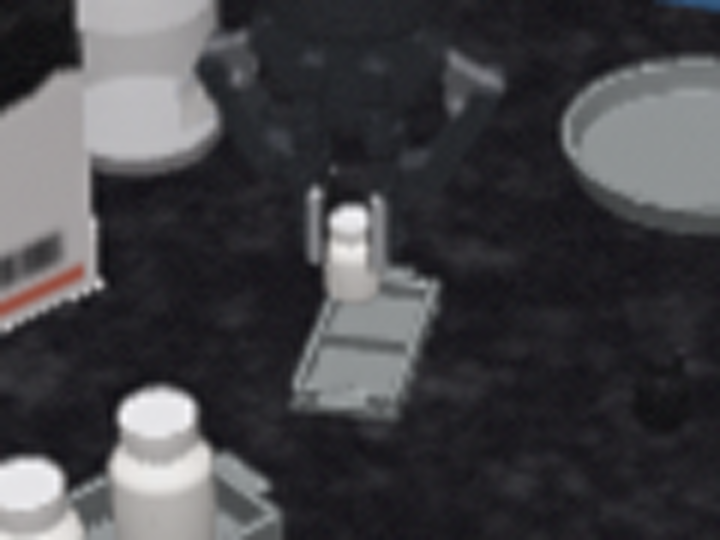

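Vial 1 is held upright at (350,250), with the two bottles in their bays at lower left. Its base is 19 mm above the ee reading, so I lower 4.5 cm.

Emit:
drive_tool(
  increments=[
    {"jaw": 1, "delta_pos": [0.1, 0, -2], "twist": 0},
    {"jaw": 1, "delta_pos": [0.1, 0, -3.5], "twist": 0},
    {"jaw": 1, "delta_pos": [0.1, 0, -4.3], "twist": 0},
    {"jaw": 1, "delta_pos": [0.1, 0, -4.6], "twist": 0},
    {"jaw": 1, "delta_pos": [0.1, 0, -4.6], "twist": 0},
    {"jaw": 1, "delta_pos": [0.1, 0, -4.6], "twist": 0},
    {"jaw": 0.7, "delta_pos": [0.1, 0, -4.6], "twist": 0},
    {"jaw": 0.5, "delta_pos": [0.1, 0, -4.6], "twist": 0},
    {"jaw": 0.3, "delta_pos": [0.1, 0, -4.6], "twist": 0},
    {"jaw": 0.3, "delta_pos": [0.1, 0, -4.6], "twist": 0},
    {"jaw": 0.3, "delta_pos": [0.1, 0, -4.6], "twist": 0},
    {"jaw": 0.3, "delta_pos": [0.1, 0, -3], "twist": 0},
    {"jaw": 0.3, "delta_pos": [0.1, 0, 0], "twist": 0},
    {"jaw": 0.3, "delta_pos": [0.1, 0, 3], "twist": 0},
    {"jaw": 0.3, "delta_pos": [0.1, 0, 5], "twist": 0},
    {"jaw": 0.4, "delta_pos": [0.1, 0, 5], "twist": 0},
  ],
)

```text
t: 30.1
ee_pos: [0.6288, -0.0727, 0.0852]
eef_rot: [3.116, 0.011, 1.895]
contact_force: [0.4, -1.0, -0.6]
opening: 0.602
```

Emit:
drive_tool(
  increments=[
    {"jaw": 0.45, "delta_pos": [-4, -1.2, 0], "twist": 0},
    {"jaw": 0.45, "delta_pos": [-8, -2.3, 0], "twist": 0},
    {"jaw": 0.45, "delta_pos": [-12, -3.5, 0], "twist": 0},
    {"jaw": 0.45, "delta_pos": [-16, -4.6, 0], "twist": 0},
    {"jaw": 0.45, "delta_pos": [-19.5, -5.6, 0], "twist": 0},
    {"jaw": 0.45, "delta_pos": [-20.8, -6, 0], "twist": 0},
    {"jaw": 0.45, "delta_pos": [-20.8, -6, -2], "twist": 0},
    {"jaw": 0.45, "delta_pos": [-20.8, -6, -3], "twist": 0},
    {"jaw": 0.45, "delta_pos": [-20.8, -6, -3], "twist": 0},
    {"jaw": 0.45, "delta_pos": [-20.8, -6, -3], "twist": 0},
  ],
)

```text
t: 31.35
ee_pos: [0.4214, -0.1327, 0.0555]
eef_rot: [3.115, 0.011, 1.896]
contact_force: [-0.1, 0.3, -0.4]
opening: 0.547
```

```bash
python3 - <<'E'
from h import *
print("vial1 placed");loc((.626,-.072),.033,.05,.02)
loc((.420,-.133),.028,.045,.02)
e=bot.state()["ee_pos"];print(e)
W=world(bot.grab_frame("scene")).reshape(-1,3)
for z in np.arange(.06,.14,.01):
    q=W[(np.hypot(W[:,0]-e[0],W[:,1]-e[1])<.05)&(abs(W[:,2]-z)<.005)]
    if len(q):print(round(z,2),len(q),np.round([*q.min(0)[:2],*q.max(0)[:2]],3))
E
```

```text
vial1 placed
top 27 [ 0.6261 -0.0733  0.0442]
scene 43 [ 0.6271 -0.0704  0.0451]
top 0
scene 41 [ 0.4208 -0.1304  0.0431]
[ 0.4214083  -0.13292371  0.05581398]
0.1 12 [ 0.389 -0.138  0.448 -0.112]
0.11 35 [ 0.386 -0.14   0.452 -0.109]
0.12 39 [ 0.384 -0.138  0.454 -0.109]
0.13 38 [ 0.384 -0.14   0.456 -0.109]
0.14 47 [ 0.374 -0.14   0.462 -0.106]
```

Emit:
drive_tool(
  increments=[
    {"jaw": 0.45, "delta_pos": [-0.1, 0.1, -2.5], "twist": 0},
    {"jaw": 0.45, "delta_pos": [-0.1, 0.1, -5], "twist": 0},
    {"jaw": 0.45, "delta_pos": [-0.1, 0.1, -7], "twist": 0},
    {"jaw": 0.45, "delta_pos": [-0.1, 0.1, -7.6], "twist": 0},
    {"jaw": 0.45, "delta_pos": [-0.1, 0.1, -7.6], "twist": 0},
    {"jaw": 0.45, "delta_pos": [-0.1, 0.1, -7.6], "twist": 0},
    {"jaw": 1, "delta_pos": [-0.1, 0.1, -7.6], "twist": 0},
    {"jaw": 1, "delta_pos": [-0.1, 0.1, -7.6], "twist": 0},
    {"jaw": 1, "delta_pos": [-0.1, 0.1, -7.6], "twist": 0},
    {"jaw": 1, "delta_pos": [-0.1, 0.1, -7.6], "twist": 0},
    {"jaw": 1, "delta_pos": [-0.1, 0.1, -7.6], "twist": 0},
    {"jaw": 1, "delta_pos": [-0.1, 0.1, -7.6], "twist": 0},
  ],
)

```text
t: 33.1
ee_pos: [0.4211, -0.1324, -0.019]
eef_rot: [3.114, 0.013, 1.895]
contact_force: [-1.5, -0.1, 5.7]
opening: 0.224
```

Emit:
drive_tool(
  increments=[
    {"jaw": 1, "delta_pos": [0, 0, 1], "twist": 0},
    {"jaw": 1, "delta_pos": [0, 0, 3], "twist": 0},
    {"jaw": 1, "delta_pos": [0, 0, 6], "twist": 0},
    {"jaw": 1, "delta_pos": [1, 0.1, 9], "twist": 0},
    {"jaw": 1, "delta_pos": [4, 0.3, 9], "twist": 0},
    {"jaw": 1, "delta_pos": [7, 0.6, 9], "twist": 0},
    {"jaw": 1, "delta_pos": [10, 0.8, 9], "twist": 0},
    {"jaw": 1, "delta_pos": [13, 1.1, 9], "twist": 0},
    {"jaw": 1, "delta_pos": [16, 1.3, 9], "twist": 0},
    {"jaw": 1, "delta_pos": [19, 1.6, 8], "twist": 0},
    {"jaw": 1, "delta_pos": [21.5, 1.8, 7], "twist": 0},
    {"jaw": 1, "delta_pos": [21.9, 1.8, 6], "twist": 0},
    {"jaw": 1, "delta_pos": [21.9, 1.8, 5], "twist": 0},
    {"jaw": 1, "delta_pos": [21.9, 1.8, 5], "twist": 0},
    {"jaw": 1, "delta_pos": [21.9, 1.8, 5], "twist": 0},
  ],
)

```text
t: 34.98
ee_pos: [0.6396, -0.1146, 0.0314]
eef_rot: [3.114, 0.013, 1.895]
contact_force: [-0.1, 0.6, 0.1]
opening: 0.225
```

```bash
python3 - <<'E'
from h import *
s=bot.state();e=s["ee_pos"];print(e)
f=bot.grab_frame("scene");W=world(f).reshape(-1,3)
q=W[(np.hypot(W[:,0]-e[0],W[:,1]-e[1])<.02)&(W[:,2]>.025)];print(np.round(np.sort(q[:,2])[:5],4)); q=q[q[:,2]<.06];print(len(q),q.min(0),q.max(0))
E
```

```text
[ 0.63955684 -0.11459405  0.03138175]
[0.0518 0.0524 0.0524 0.0535 0.0548]
16 [ 0.62814513 -0.11627502  0.05184243] [ 0.64861954 -0.10194883  0.0599289 ]
```

Emit:
drive_tool(
  increments=[
    {"jaw": 1, "delta_pos": [0.1, 0, -2], "twist": 0},
    {"jaw": 1, "delta_pos": [0.1, 0, -3.5], "twist": 0},
    {"jaw": 1, "delta_pos": [0.1, 0, -4.3], "twist": 0},
    {"jaw": 1, "delta_pos": [0.1, 0, -4.7], "twist": 0},
    {"jaw": 1, "delta_pos": [0.1, 0, -4.7], "twist": 0},
    {"jaw": 1, "delta_pos": [0.1, 0, -4.7], "twist": 0},
    {"jaw": 0.7, "delta_pos": [0.1, 0, -4.7], "twist": 0},
    {"jaw": 0.5, "delta_pos": [0.1, 0, -4.7], "twist": 0},
    {"jaw": 0.3, "delta_pos": [0.1, 0, -4.7], "twist": 0},
    {"jaw": 0.3, "delta_pos": [0.1, 0, -4.7], "twist": 0},
    {"jaw": 0.3, "delta_pos": [0.1, 0, -4.7], "twist": 0},
    {"jaw": 0.3, "delta_pos": [0.1, 0, -3], "twist": 0},
    {"jaw": 0.3, "delta_pos": [0.1, 0, 0], "twist": 0},
    {"jaw": 0.3, "delta_pos": [0.1, 0, 3], "twist": 0},
    {"jaw": 0.3, "delta_pos": [0.1, 0, 5], "twist": 0},
    {"jaw": 0.3, "delta_pos": [0.1, 0, 5], "twist": 0},
  ],
)

```text
t: 37.02
ee_pos: [0.6434, -0.1154, 0.086]
eef_rot: [3.107, 0.018, 1.895]
contact_force: [-0.1, 0.2, 0.6]
opening: 0.698
```

Emit:
drive_tool(
  increments=[
    {"jaw": 0.4, "delta_pos": [-4, -2.2, 0], "twist": 0},
    {"jaw": 0.4, "delta_pos": [-8, -4.5, 0], "twist": 0},
    {"jaw": 0.4, "delta_pos": [-12, -6.8, 0], "twist": 0},
    {"jaw": 0.4, "delta_pos": [-16, -9, 0], "twist": 0},
    {"jaw": 0.4, "delta_pos": [-19.5, -11, 0], "twist": 0},
    {"jaw": 0.4, "delta_pos": [-20.6, -11.6, -2], "twist": 0},
    {"jaw": 0.4, "delta_pos": [-20.6, -11.6, -5], "twist": 0},
    {"jaw": 0.4, "delta_pos": [-20.6, -11.6, -6], "twist": 0},
    {"jaw": 0.4, "delta_pos": [-20.6, -11.6, -6], "twist": 0},
    {"jaw": 0.4, "delta_pos": [-20.6, -11.6, -6], "twist": 0},
  ],
)

```text
t: 38.28
ee_pos: [0.4383, -0.2317, 0.0271]
eef_rot: [3.106, 0.019, 1.895]
contact_force: [-0.6, -0.3, -0.8]
opening: 0.602
```

```bash
python3 - <<'E'
from h import *
print("vial2");loc((.640,-.114),.033,.05,.02)
f=bot.grab_frame("scene");W=world(f);I=f["image"].astype(int)
m=(I[...,0]>150)&(I[...,2]<80)&(np.hypot(W[...,0]-.4375,W[...,1]+.2315)<.03);q=W[m];print("cap",len(q),q.min(0),q.max(0))
e=bot.state()["ee_pos"];print(e);W=W.reshape(-1,3)
q=W[(np.hypot(W[:,0]-e[0],W[:,1]-e[1])<.05)&(W[:,2]>.02)];print(np.sort(q[:,2])[:6]);q=q[abs(q[:,2]-.085)<.02];print(q.min(0),q.max(0))
u=proj(f,e).astype(int)
save(cv2.resize(f["image"][u[1]-50:u[1]+40,u[0]-60:u[0]+60],None,fx=6,fy=6,interpolation=cv2.INTER_CUBIC),"p4.png")
E
```

```text
vial2
top 30 [ 0.6408 -0.1159  0.0459]
scene 36 [ 0.6394 -0.113   0.0459]
cap 64 [ 0.42368372 -0.25757434 -0.00044662] [ 0.45069916 -0.21562661  0.01477422]
[ 0.43844658 -0.23184069  0.02726402]
[0.07093028 0.07093289 0.07231799 0.07325221 0.07341011 0.07444106]
[ 0.39861984 -0.24021601  0.07093028] [ 0.4735971  -0.20825188  0.10440845]
```

View pics/p4.png

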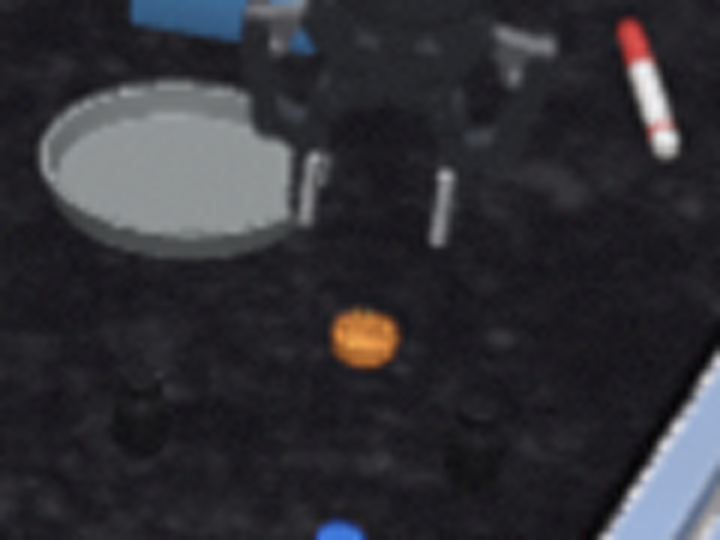

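Both vials are standing in their bays. The cap is at (365,338), centred between the finger tips at (305,222) and (437,243). I descend and grip.

Emit:
drive_tool(
  increments=[
    {"jaw": 0.5, "delta_pos": [0, 0.1, -2], "twist": 0},
    {"jaw": 0.5, "delta_pos": [0, 0.1, -4], "twist": 0},
    {"jaw": 0.5, "delta_pos": [0, 0.1, -5.3], "twist": 0},
    {"jaw": 0.5, "delta_pos": [0, 0.1, -6], "twist": 0},
    {"jaw": 0.5, "delta_pos": [0, 0.1, -6.1], "twist": 0},
    {"jaw": 0.5, "delta_pos": [0, 0.1, -6.1], "twist": 0},
    {"jaw": 1, "delta_pos": [0, 0.1, -6.1], "twist": 0},
    {"jaw": 1, "delta_pos": [0, 0.1, -6.1], "twist": 0},
    {"jaw": 1, "delta_pos": [0, 0.1, -6.1], "twist": 0},
    {"jaw": 1, "delta_pos": [0, 0.1, -6.1], "twist": 0},
    {"jaw": 1, "delta_pos": [0, 0.1, -6.1], "twist": 0},
    {"jaw": 1, "delta_pos": [0, 0.1, -6.1], "twist": 0},
  ],
)

```text
t: 39.92
ee_pos: [0.4392, -0.2314, -0.0326]
eef_rot: [3.105, 0.021, 1.895]
contact_force: [-0.4, 0.5, 5.7]
opening: 0.277
```

Emit:
drive_tool(
  increments=[
    {"jaw": 1, "delta_pos": [0, 0, 1], "twist": 0},
    {"jaw": 1, "delta_pos": [0, 0, 3], "twist": 0},
    {"jaw": 1, "delta_pos": [0, 0, 6], "twist": 0},
    {"jaw": 1, "delta_pos": [2, -1.3, 7], "twist": 0},
    {"jaw": 1, "delta_pos": [4.5, -2.9, 7], "twist": 0},
    {"jaw": 1, "delta_pos": [7, -4.5, 7], "twist": 0},
    {"jaw": 1, "delta_pos": [9.5, -6, 7], "twist": 0},
    {"jaw": 1, "delta_pos": [12, -7.6, 7], "twist": 0},
    {"jaw": 1, "delta_pos": [13.5, -8.6, 5], "twist": 0},
    {"jaw": 1, "delta_pos": [13.5, -8.6, 4], "twist": 0},
    {"jaw": 1, "delta_pos": [13.5, -8.6, 4], "twist": 0},
    {"jaw": 1, "delta_pos": [13.5, -8.6, 4], "twist": 0},
  ],
)

```text
t: 41.42
ee_pos: [0.5738, -0.3171, 0.008]
eef_rot: [3.105, 0.021, 1.895]
contact_force: [-0.1, 0.1, -0.1]
opening: 0.277
```

```bash
python3 - <<'E'
from h import *
f=bot.grab_frame("scene");W=world(f);I=f["image"].astype(int);e=bot.state()["ee_pos"];print(e)
m=(I[...,0]>150)&(I[...,2]<80)&(np.hypot(W[...,0]-e[0],W[...,1]-e[1])<.04);q=W[m];print("cap",len(q),q.min(0),q.max(0),np.median(q,0))
E
```

```text
[ 0.57416136 -0.31729647  0.00841244]
cap 46 [ 0.56239652 -0.3330546   0.0411151 ] [ 0.58702832 -0.30066033  0.05573309] [ 0.57609998 -0.32185501  0.04765635]
```

Emit:
drive_tool(
  increments=[
    {"jaw": 1, "delta_pos": [0, 0, -1.5], "twist": 0},
    {"jaw": 1, "delta_pos": [0, 0, -2.7], "twist": 0},
    {"jaw": 1, "delta_pos": [0, 0, -3.4], "twist": 0},
    {"jaw": 1, "delta_pos": [0, 0, -3.6], "twist": 0},
    {"jaw": 1, "delta_pos": [0, 0, -3.6], "twist": 0},
    {"jaw": 1, "delta_pos": [0, 0, -3.6], "twist": 0},
    {"jaw": 0.65, "delta_pos": [0, 0, -3.6], "twist": 0},
    {"jaw": 0.5, "delta_pos": [0, 0, -3.6], "twist": 0},
    {"jaw": 0.5, "delta_pos": [0, 0, -3.6], "twist": 0},
    {"jaw": 0.5, "delta_pos": [0, 0, -3.6], "twist": 0},
    {"jaw": 0.5, "delta_pos": [0, 0, -2], "twist": 0},
    {"jaw": 0.5, "delta_pos": [0, 0, 1], "twist": 0},
    {"jaw": 0.5, "delta_pos": [0, 0, 5], "twist": 0},
    {"jaw": 0.5, "delta_pos": [-3, -3, 10], "twist": 0},
    {"jaw": 0.5, "delta_pos": [-8, -6, 14], "twist": 0},
    {"jaw": 0.5, "delta_pos": [-13, -9, 16], "twist": 0},
    {"jaw": 0.5, "delta_pos": [-18, -11, 16], "twist": 0},
    {"jaw": 0.5, "delta_pos": [-18, -11, 16], "twist": 0},
    {"jaw": 0.5, "delta_pos": [-18, -11, 16], "twist": 0},
  ],
)

```text
t: 43.85
ee_pos: [0.3943, -0.4276, 0.1695]
eef_rot: [3.103, 0.023, 1.894]
contact_force: [-0.5, 1.3, -0.3]
opening: 0.499
```

```bash
python3 - <<'E'
from h import *
f=bot.grab_frame("scene")
save(cv2.resize(f["image"][90:300,190:460],None,fx=2.9,fy=2.8,interpolation=cv2.INTER_CUBIC),"end.png")
for n,c,lo,hi,r in(("bB",(.631,.068),.058,.08,.03),("bA",(.651,.131),.058,.08,.03),("v1",(.626,-.072),.033,.05,.02),("v2",(.64,-.114),.033,.05,.02),("cap",(.574,-.317),.009,.03,.03),("petri",(.438,.072),.01,.03,.05),("tape",(.46,.179),.008,.03,.05),("blue",(.3725,-.054),.03,.05,.02)):
    print(n);loc(c,lo,hi,r)
E
```

```text
bB
top 94 [0.6319 0.0642 0.0754]
scene 128 [0.6309 0.0693 0.0753]
bA
top 86 [0.6496 0.1287 0.0744]
scene 138 [0.6501 0.1315 0.0761]
v1
top 29 [ 0.6259 -0.0734  0.0438]
scene 39 [ 0.6276 -0.0697  0.0485]
v2
top 32 [ 0.6399 -0.1162  0.0432]
scene 40 [ 0.6405 -0.1128  0.0481]
cap
top 19 [ 0.5753 -0.3164  0.0162]
scene 43 [ 0.5742 -0.315   0.0191]
petri
top 299 [0.4384 0.0706 0.021 ]
scene 393 [0.4386 0.0737 0.0206]
tape
top 219 [0.4597 0.1775 0.0156]
scene 365 [0.4612 0.1804 0.0169]
blue
top 28 [ 0.3726 -0.0555  0.0397]
scene 42 [ 0.3716 -0.0527  0.0415]
```

View pics/end.png

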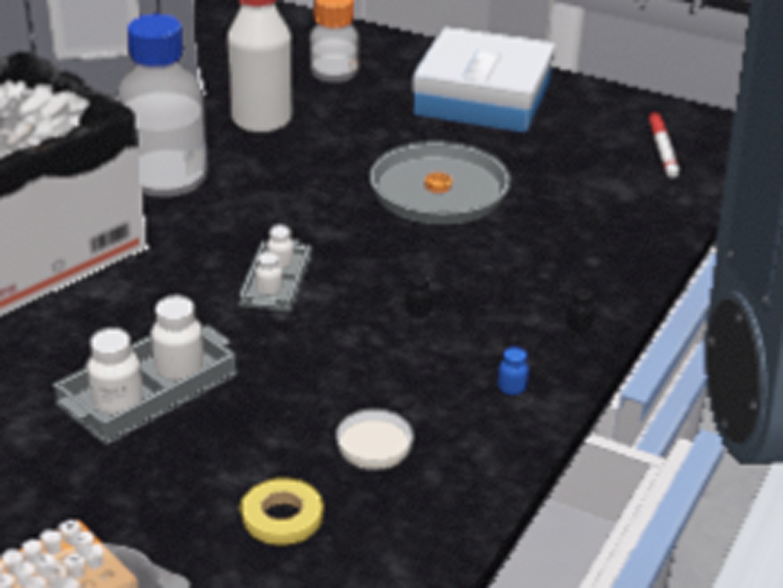

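The final picture shows the bottles upright in their bays at (112,370) and (177,337) and the vials at (267,272) and (279,245). The cap lies flat in the dish at (438,182). The petri dish, tape roll and look-alikes are where they were, so I'm handing in.

```bash
python3 -c "
from rig import bot
print(bot.finish_job())"
```

```text
the job is handed in; nothing more can be done
None
```

The job is done and handed in at about 45 s of the 128 s allowed. It was done in the order asked: both bottles upright in the two large bays, both white vials upright in the two small bays, and the orange cap flat in the round dish.

- **Failed grasps:** the first two tries on the right-hand bottle missed. The fingertips actually sit about 35 mm above the reported TCP, so the shut jaws touched the top of its cap, with about 14 N recorded. The bottle was not knocked over. I corrected all later heights for this offset, and every grasp after that held first time.
- **Last checks:** both cameras put all five parts within about 4 mm of their target centres, at heights that fit standing (or, for the cap, lying) on the tray and dish floors. The two cameras differ from each other by 1–5 mm, mostly in y.
- **Left alone:** the petri dish, tape roll and blue vial measure within about 1 mm of where they started. The two black vials I checked only by eye in the final picture; they look undisturbed.
- **Small drift:** the tool's tilt had crept to about 2° by the end, with no visible effect on the placings.

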